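Lay out a resistivity measurement on the insulating board

TASK

Set up the resistivity measurement on the orange board: lay the brass disc flat on the board midway between the black terminal block and the white ceramic pillar, put the square ceramic tile centred on the disc, and stand the steel electrode with the knob centred on the tile. Place the aluminium resistor box on the board directly behind the terminal block (on the side away from the robot), in line with it and square with the board, a narrow end facing it, leaving a gap of about 25 mm. Do not shift the amber jar or the steel ring that lie among the parts.

Things in the scene. Friction and masses are not known exactly. Their poses are not given: they have to be found in the camera images.
- board: Fixed orange-brown insulating board lying on the black bench, 240 (x) x 300 (y) x 12 mm; origin at the centre of its underside, z up, its top at z = 12 mm. +x points away from the robot, +y to the robot's left (turned by at most 0.18 rad). It lies on the left or the right half of the work area; a grey mat 3 mm thick, with the loose parts, lies on the other half.
- terminal: Terminal block fixed on the board: black plastic block 40 (x) x 32 (y) x 30 mm high with two small brass posts on top (12 mm more). Origin at the centre of its underside, on the board's top; its axes are parallel to the board's (+x = behind it, away from the robot). Stands at the left or the right end of the board's nearer half.
- insulator: Ribbed white ceramic pillar fixed on the board, 32 mm diameter, 42 mm high. Origin at the centre of its underside, on the board's top. It stands 170 mm from the terminal block (centre to centre), in line with it along the board's y axis, at the other end.
- disc: Lower electrode: loose solid brass disc, 60 mm diameter, 16 mm thick, about 0.4 kg, lying flat on the mat. Origin at the centre of its underside, z up.
- tile: Sample: loose square white ceramic tile 44 x 44 x 12 mm lying flat on the mat, about 80 g. Origin at the centre of its underside; x and y parallel to its sides, z up.
- weight: Upper electrode: loose steel cylinder 40 mm diameter, 20 mm high, with a knob on top: a neck 14 mm in diameter from 20 to 28 mm and a black knob 20 mm in diameter from 28 to 46 mm above its underside; about 0.2 kg. Origin at the centre of its underside, z up.
- refbox: Reference resistor: loose aluminium box 64 (x) x 46 (y) x 34 mm high with two low black caps on top (8 mm more, 12 mm in diameter, at x = -18 and +18 mm), about 0.16 kg. Origin at the centre of its underside, x along its long side, z up. At the start its long side points away from the robot to within 0.5 rad.
- vial: Bystander among the parts on the mat: closed amber glass jar, 32 mm diameter, 55 mm high, standing. Origin at the centre of its underside.
- ring: Bystander among the parts on the mat: flat steel ring, 52 mm outer and 34 mm inner diameter, 12 mm thick. Origin at the centre of its underside. Not part of the job.
There are look-alikes about, which are no part of the job. What is shaped like the refbox but pink or turquoise is not meant. Of the things like the disc, leave any that is green; of the rest the larger one is meant.

How it is judged (in metres and radians):
At the end, for the whole second after the job is handed in: Disc flat on the board, within 12 mm of the block-pillar line and 98 mm of each; tile on disc and electrode on tile, each centred within 10 mm; box on the board, its centre 62-92 mm behind the block's and within 12 mm sideways, long side within 0.25 rad of straight back; all upright, at rest (x of disc in the frame of terminal between -0.012 and 0.012 m and horizontal distance between disc and terminal below 0.098 m and horizontal distance between disc and insulator below 0.098 m and z of disc in the frame of board between 0.009 and 0.016 m and horizontal distance between tile and disc below 0.01 m and z of tile in the frame of disc between 0.013 and 0.02 m and horizontal distance between weight and tile below 0.01 m and z of weight in the frame of tile between 0.009 and 0.016 m and x of refbox in the frame of terminal between 0.062 and 0.092 m and y of refbox in the frame of terminal between -0.012 and 0.012 m and z of refbox in the frame of board between 0.009 and 0.016 m and angle between the x axis of refbox and the x axis of terminal, either way round below 0.25 rad and angle between each of disc, tile, weight, refbox's own z axis and vertical below 0.08 rad and linear speed of each of disc, tile, weight, refbox below 0.02 m/s and angular speed of each of disc, tile, weight, refbox below 0.2 rad/s); the robot touches nothing.
It fails at once if the amber jar is moved more than 25 mm (distance of vial from where it was at the start of the episode above 0.025 m).
It fails at once if the steel ring is moved more than 25 mm (distance of ring from where it was at the start of the episode above 0.025 m).
It also fails if it takes over 112 s, if anything falls off the work surface, if the arm or the gripper's body presses on something with over 40 N, if the wrist force passes 120 N, or if a joint passes its speed limit or range.

ROBOT

A 6-joint arm with a two-finger parallel gripper is mounted at the origin on the work surface. World frame = base frame: x ahead of the robot, y to its left, z up, the work surface at z = 0. Lengths are in mm, angles in rad, forces in N, time in s.
With the tool pointing down it reaches from about 300 to 775 mm from the base axis. Payload 14.6 kg.
Tool frame: the origin (TCP) lies on the centre line of the jaws, within the pads' length; the fingertips stand 19 mm ahead of it and the grasp point (between the pads) is the TCP (bot.tip_reach is the distance from the TCP to the fingertips, in mm); z points along the fingers, y is the line along which they close (so a half turn about z gives the same grasp; the last joint's range is limited). The gripper opens to 85 mm and grips with 20 to 120 N. Pads are 22 mm wide; open, the fingers measure 114 mm over their backs; the gripper's body (76 mm by 85 mm) begins 54 mm behind the grasp point. The pads swing forward as they close: fully open they stand 13 mm farther back than shut.
Start: joints at [1.22, 0.3, 1.521, -0, 1.321, -0.067], TCP at [154.001, 527.99, 250.281] pointing down, gripper open.
Joint ranges: [-3.03, 3.03], [-0.79, 2.21], [0.23, 2.52], [-1.04, 4.18], [0, 3.07], [-2.55, 2.55]. Speed limits (rad/s): [2.22, 2.22, 2.57, 3.14, 3.14, 3.14].

INTERFACE

Orientations are given as a unit quaternion [w, x, y, z].
In Python, from rig import bot gives the robot as it stands. Calls block until the motion is done:
- bot.move_to(position, orientation): joint-space move of the TCP to a pose.
- bot.servo_line(position, attitude=None, speed=150, until_force=None): straight line of the TCP; attitude=None keeps the orientation; speed is the mean speed in mm/s. With until_force (N) it stops when the force on the tool has changed by that much, and returns True; else False.
- bot.move_joints(angles): joint-space move.
- bot.move_gripper(opening, grip_force=None): finger opening in mm; grip_force is the grip in N (None keeps the last); returns when the fingers have stopped.
- bot.dwell(seconds).
- bot.ik(position, orientation): joint angles nearest the present ones, or None.
- bot.read_state(): the state.
- bot.read_camera(name): name is "side" or "top" or "wrist"; returns a dict with "image" (384x512x3 uint8, blue, green, red), "depth" (384x512 float32, mm along the optical axis (not along the pixel's ray), 0 where there is no reading), "fovy" (degrees; the focal length in pixels is half the picture's height over the tangent of half this angle, whatever the lens; pixels are square), "cx", "cy" (the principal point, pixels), "eye" and "attitude" of the camera in the world; the wrist camera has in their place "mount" (4x4, takes a point from camera to tool coordinates, whose origin is the TCP and whose axes are the flange's). Camera axes: x right, y down, z forward; pixel columns grow to the right and rows downward; lengths in mm; the calibration is good to about 2 mm. The wrist camera is an equidistant fisheye: a pixel r from the principal point sees the ray r / f radians off the axis. A picture is of the moment at which its call begins: read the wrist's pose just before it.
A pose or a line that the arm cannot do raises bot.MotionError and nothing moves.
- bot.finish_job(): hands the job in; it is judged then, once.
The state is a dict: "clock": time; "joint_positions": joint angles; "qvel": joint speeds; "effort": joint torques, N m; "ee_pos": TCP position; "tool_rot": TCP orientation; "ft_force": force on the tool from outside, world axes, zero at the start; "moment": the same for the moment, N m; "grip_width": finger opening in mm; "grip_force": force on a finger pad.
Only numpy, scipy, OpenCV 4.12 (cv2) and the standard library are available. Lean on these libraries where they do the work, as an engineer would, in place of code of your own. Each camera call takes 0.05 s, during which the arm holds its last target. There are 200 camera calls.

## Working session

There is one attempt and no reset: what is moved stays moved. The work goes in short steps, each a Python script; the robot and the scene stay as the last script left them, time stands still between calls to the robot, and variables do not carry over. Pictures are saved under pics/ and viewed, at most 14 in all, crops included, and the job is handed in when it is done.

```bash
ls; mkdir -p pics; python3 - <<'E'
from rig import bot
import cv2,pickle,numpy as np
s=bot.read_state();print(s)
d={}
for n in("top","side","wrist"):
    c=bot.read_camera(n);d[n]=c;cv2.imwrite(f"pics/{n}0.png",c["image"])
    print(n,{k:v for k,v in c.items() if k not in("image","depth")})
d["s"]=s
pickle.dump(d,open("c0.pkl","wb"))
cv2.imwrite("pics/ts0.png",cv2.resize(d["top"]["image"],(800,600)))
E
```

```text
pics
{'clock': 0.0, 'joint_positions': array([ 1.22040644e+00,  3.00493922e-01,  1.52160117e+00, -3.65258143e-05,
        1.32066593e+00, -6.66041243e-02]), 'qvel': array([ 1.70652481e-03,  1.39662559e-04, -1.92260312e-03, -7.47130125e-06,
       -1.58882037e-03, -1.28179900e-03]), 'effort': array([-3.97352524e-04, -5.43477345e+01, -3.61794949e+01, -5.21960374e-06,
        3.98964359e-03,  1.05003750e-05]), 'ee_pos': array([153.93566462, 527.7989154 , 249.70027737]), 'tool_rot': array([-1.03610600e-04,  1.41412714e-01,  9.89950556e-01, -5.75191176e-04]), 'ft_force': array([ 0.19788738, -0.0097186 , -0.05835993]), 'moment': array([ 0.01322228,  0.00095979, -0.02192922]), 'grip_force': 0.0, 'grip_width': 85.42354383288891}
top {'fovy': 47.877744217363855, 'cx': 253.07926931007293, 'cy': 195.17302843298896, 'eye': array([ 349.2747255 ,   81.78800469, 1005.45359193]), 'attitude': array([ 0.04118698, -0.70252214,  0.70878811, -0.0488435 ])}
side {'fovy': 56.19968341861173, 'cx': 258.32541630309277, 'cy': 191.36343671084805, 'eye': array([ -45.1777252 , -585.31254685,  577.78064471]), 'attitude': array([-0.4544381 ,  0.82419969, -0.29413955,  0.16632141])}
wrist {'fovy': 65.70646984690485, 'cx': 255.75007817239575, 'cy': 194.72448419812585, 'mount': array([[-8.24707563e-04, -9.62426619e-01, -2.71540648e-01,
         6.85851505e+01],
       [ 9.99998991e-01, -4.79557693e-04, -1.33743381e-03,
        -1.58426754e-01],
       [ 1.15696249e-03, -2.71541477e-01,  9.62426043e-01,
        -1.23062099e+02],
       [ 0.00000000e+00,  0.00000000e+00,  0.00000000e+00,
         1.00000000e+00]])}
```

View pics/ts0.png

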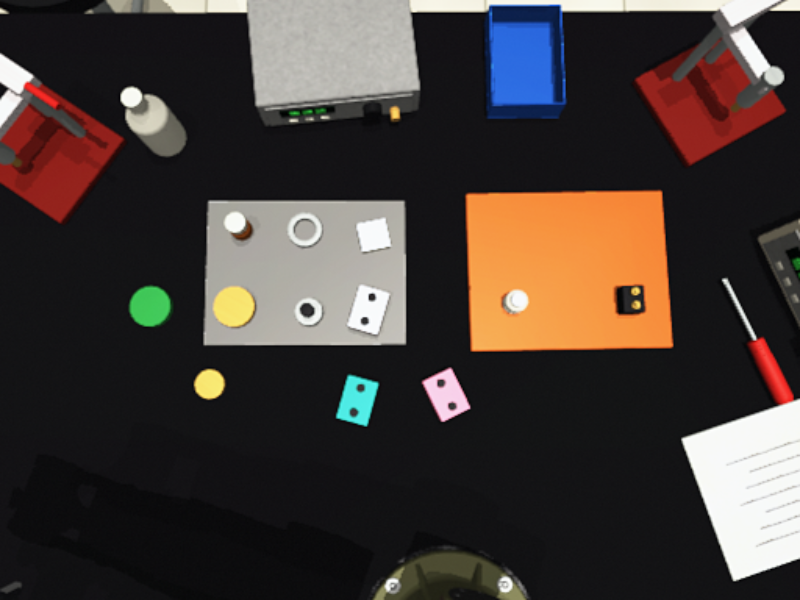

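View pics/side0.png

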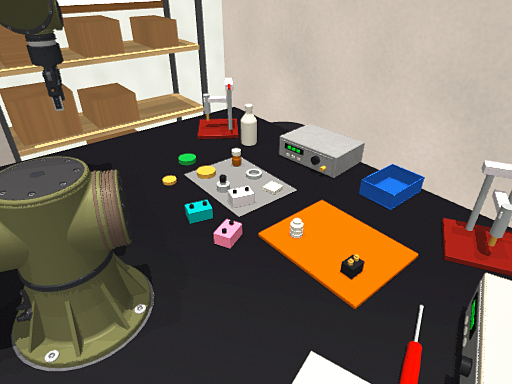

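The top view (800×600) shows:
- **Board:** on the right, with the terminal at (630,299) and the pillar at (516,301).
- **Mat:** jar (238,225), ring (305,230), tile (373,235), weight (308,311), aluminium box (368,309).
- **Disc candidates:** large yellow (233,307), small yellow (209,384) and green (150,306). The larger yellow one fits.
- **Box candidates:** aluminium (368,309), turquoise (357,400) and pink (446,394). The aluminium one on the mat fits.

The side view agrees. Next I'll take wrist views from two places over each half.

```bash
cat > h.py <<'E'
import numpy as np,cv2,pickle
from scipy.spatial.transform import Rotation as R
def rot(q): return R.from_quat([q[1],q[2],q[3],q[0]]).as_matrix()
def down(phi,q1=None):
    "tool down, closing axis (tool y) at world angle phi; tool x = phi+90deg"
    a=(phi+np.pi/2)/2
    return np.array([0,np.cos(a),np.sin(a),0.])
def pose(c,s=None):
    if "mount" in c:
        Rt=rot(s["tool_rot"]);M=c["mount"]
        return Rt@M[:3,:3],Rt@M[:3,3]+s["ee_pos"]
    return rot(c["attitude"]),np.array(c["eye"])
def rays(c,uv,s=None):
    uv=np.atleast_2d(np.asarray(uv,float));f=192/np.tan(np.radians(c["fovy"]/2))
    p=(uv-[c["cx"],c["cy"]])/f
    if "mount" in c:
        r=np.linalg.norm(p,axis=1,keepdims=True)+1e-12
        d=np.c_[p/r*np.sin(r),np.cos(r)]
    else: d=np.c_[p,np.ones(len(p))]
    Rw,e=pose(c,s)
    return e,d@Rw.T
def plane(c,uv,z,s=None):
    e,d=rays(c,uv,s);return (e+d*((z-e[2])/d[:,2])[:,None])[:,:2]
def proj(c,P,s=None):
    Rw,e=pose(c,s);p=(np.atleast_2d(P)-e)@Rw;f=192/np.tan(np.radians(c["fovy"]/2))
    if "mount" in c:
        rr=np.linalg.norm(p[:,:2],axis=1);th=np.arctan2(rr,p[:,2]);q=p[:,:2]/rr[:,None]*th[:,None]
    else:q=p[:,:2]/p[:,2:]
    return q*f+[c["cx"],c["cy"]]
def tri(obs):
    "obs: list of (e,d): least squares point, rms miss"
    A=np.zeros((3,3));b=np.zeros(3)
    for e,d in obs:
        d=d/np.linalg.norm(d);P=np.eye(3)-np.outer(d,d);A+=P;b+=P@e
    x=np.linalg.solve(A,b)
    return x,np.sqrt(np.mean([np.sum(((np.eye(3)-np.outer(d,d)/(d@d))@(x-e))**2) for e,d in obs]))
def shot(bot,name):
    s=bot.read_state();c=bot.read_camera("wrist");pickle.dump((c,s),open(name+".pkl","wb"));cv2.imwrite(f"pics/{name}.png",c["image"]);return c,s
E
python3 - <<'E'
from h import *
from rig import bot
d=pickle.load(open("c0.pkl","rb"));c=d["top"]
im=c["image"];cv2.imwrite("pics/cand.png",cv2.resize(im[165:285,75:310],None,fx=3.4,fy=3.4,interpolation=cv2.INTER_CUBIC))
for n,u in dict(disc=(233,307),weight=(308,311),box=(368,309),tile=(373,235),ring=(305,230),jar=(238,225),term=(630,299),pil=(516,301)).items():
    print(n,plane(c,np.array(u)*.64,15)[0].round())
for n,p in dict(m1=(360,270,280),m2=(360,150,280),b1=(360,-90,280),b2=(360,-190,280)).items():
    bot.move_to(np.array(p,float),down(np.pi/2)); bot.dwell(.3); shot(bot,n)
print(bot.read_state()["clock"],bot.read_state()["joint_positions"])
cv2.imwrite("pics/w4.png",np.vstack([np.hstack([cv2.resize(cv2.imread(f"pics/{n}.png"),(400,300)) for n in r]) for r in (("m1","m2"),("b1","b2"))]))
E
```

```text
disc [475. 310.]
weight [468. 199.]
box [470. 111.]
tile [582. 103.]
ring [590. 205.]
jar [599. 305.]
term [ 482. -278.]
pil [ 481. -108.]
4.7917 [-5.74309162e-01 -5.22797011e-02  1.84613050e+00  2.24647103e-05
  1.34739207e+00 -2.14622194e+00]
```

View pics/cand.png

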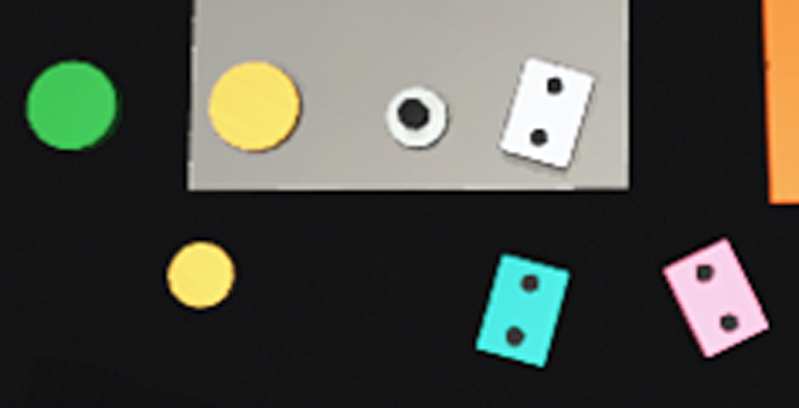

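View pics/w4.png

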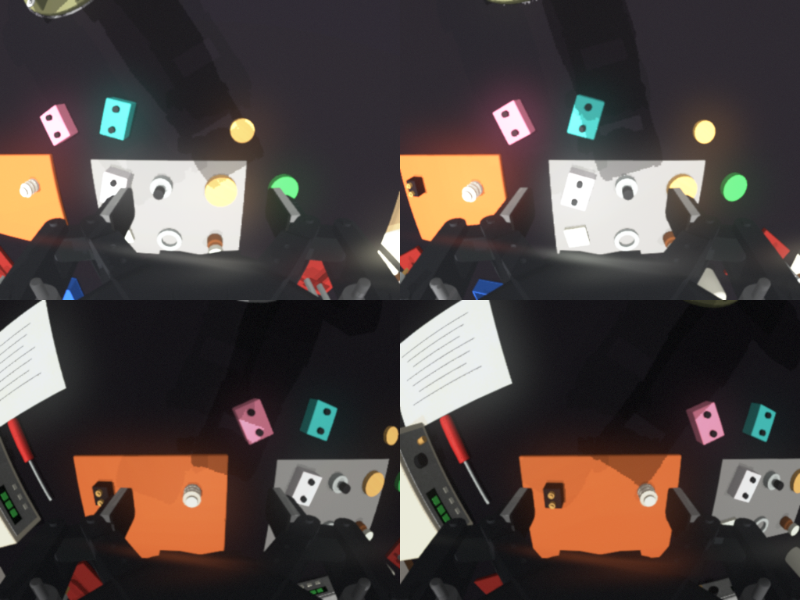

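The crop confirms the large yellow disc at (255,106), with the small one at (200,275) and the green one at (72,105), and the aluminium box at (547,112) beside the turquoise and pink look-alikes. In these wrist views the gripper hides the far side, so I'll retake them with the camera on the far side.

```bash
python3 - <<'E'
from h import *
from rig import bot
for n,p in dict(B1=(430,-230,280),B2=(430,-110,280),M2=(430,130,280),M1=(430,280,280)).items():
    bot.move_to(np.array(p,float),down(-np.pi/2)); bot.dwell(.3); shot(bot,n)
print(bot.read_state()["clock"],bot.read_state()["joint_positions"])
cv2.imwrite("pics/W4.png",np.vstack([np.hstack([cv2.resize(cv2.imread(f"pics/{n}.png"),(400,300)) for n in r]) for r in (("M1","M2"),("B1","B2"))]))
E
```

```text
11.0 [ 5.04646013e-01  1.94335346e-01  1.58215247e+00 -8.79438967e-06
  1.36477630e+00  2.07644917e+00]
```

View pics/W4.png

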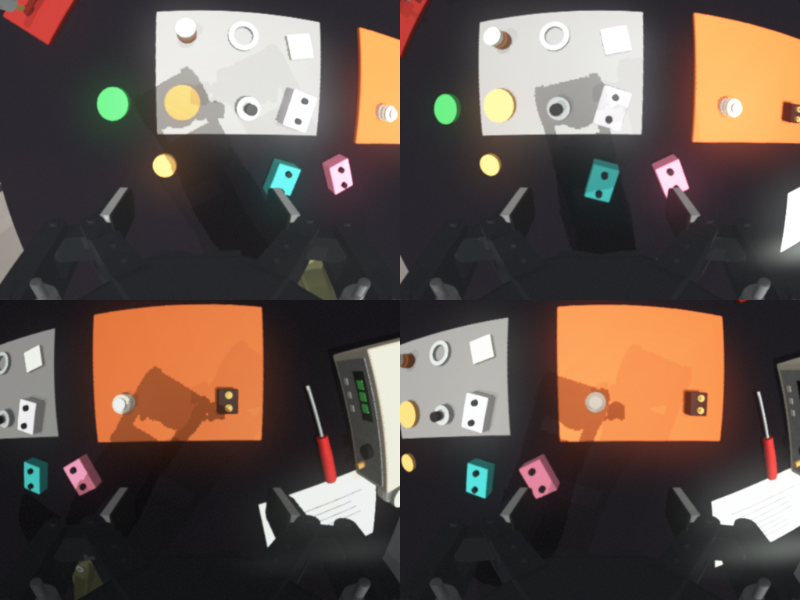

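All parts are clear in this set. M1 and M2 show the disc at (182,103)/(498,105), the knob and the caps. B1 and B2 show the terminal posts at (228,402)/(699,402) and the pillar. Now I'll segment and triangulate.

```bash
cat > meas.py <<'E'
from h import *
V={"top":(pickle.load(open("c0.pkl","rb"))["top"],None)}
for n in("M1","M2","B1","B2"): V[n]=pickle.load(open(n+".pkl","rb"))
def blob(n,seed,kind,rad,amin=8):
    "centroid and contour of the blob nearest to the projected seed"
    c,s=V[n];u=proj(c,seed,s)[0]
    dist=np.linalg.norm(pose(c,s)[1]-seed);rp=int(rad*192/np.tan(np.radians(c["fovy"]/2))/dist)
    x0,y0=int(u[0])-rp,int(u[1])-rp
    if x0<2 or y0<2 or x0+2*rp>510 or y0+2*rp>382: return None
    im=c["image"][y0:y0+2*rp+1,x0:x0+2*rp+1];k=4
    im=cv2.resize(im,None,fx=k,fy=k,interpolation=cv2.INTER_CUBIC);hsv=cv2.cvtColor(im,cv2.COLOR_BGR2HSV)
    if kind=="yellow": m=cv2.inRange(hsv,(17,90,90),(36,255,255))
    elif kind=="orange": m=cv2.inRange(hsv,(3,120,40),(16,255,255))
    else:
        g=hsv[...,2]
        _,m=cv2.threshold(g,0,255,(cv2.THRESH_BINARY_INV if kind=="dark" else cv2.THRESH_BINARY)+cv2.THRESH_OTSU)
    N,lab,st,ce=cv2.connectedComponentsWithStats(m)
    ok=[i for i in range(1,N) if st[i,4]>=amin*k*k]
    if not ok: return None
    i=min(ok,key=lambda i:np.linalg.norm(ce[i]/k-rp)-(0.03*np.sqrt(st[i,4])))
    ct=max(cv2.findContours((lab==i).astype(np.uint8),0,cv2.CHAIN_APPROX_NONE)[0],key=cv2.contourArea)[:,0]
    f=lambda p:(np.asarray(p,float)+.5)/k-.5+[x0,y0]
    return f(ce[i]),f(ct),st[i,4]/k/k
def feat(name,seed,kind,rad,views,amin=8,rep=2):
    seed=np.array(seed,float)
    for _ in range(rep):
        obs=[];info=[];rs={}
        for n in views:
            b=blob(n,seed,kind,rad,amin)
            if b is None: continue
            e,d=rays(V[n][0],b[0],V[n][1]);obs.append((e,d[0]));rs[n]=b;info.append(f"{n}:{b[0].round(1)}a{b[2]:.0f}")
        x,r=tri(obs);seed=x
    print(name,x.round(1),"rms%.1f"%r,*info);return x,rs
E
cat > m1.py <<'E'
from meas import *
W=("top","M1","M2")
feat("disc",(475,310,19),"yellow",42,W)
feat("knob",(468,199,49),"dark",20,("M1","M2"))
feat("tile",(582,103,15),"bright",32,W)
for n in ("top","M1","M2","B2"):
    c,s=V[n];print(n,[proj(c,p,s)[0].round(0) for p in((470,111,40),(582,103,15),(468,199,49),(482,-278,50),(481,-108,54))])
feat("post",(490,-278,52),"yellow",10,("top","B1","B2"),3)
feat("post",(472,-278,52),"yellow",10,("top","B1","B2"),3)
feat("pillar",(481,-108,54),"bright",18,("top","B1","B2"))
c,s=V["top"]
m=cv2.inRange(cv2.cvtColor(c["image"],cv2.COLOR_BGR2HSV),(3,120,60),(16,255,255));
ct=max(cv2.findContours(m,0,cv2.CHAIN_APPROX_NONE)[0],key=cv2.contourArea)[:,0]
for z in(12,):print("board",cv2.minAreaRect(plane(c,ct,z).astype(np.float32)))
for n in W: 
    c,s=V[n];u=proj(c,(470,111,40),s)[0].astype(int);cv2.imwrite(f"pics/bx{n}.png",cv2.resize(c["image"][u[1]-30:u[1]+30,u[0]-30:u[0]+30],(260,260),interpolation=cv2.INTER_CUBIC))
c,s=V["B2"];u=proj(c,(482,-278,50),s)[0].astype(int);t=cv2.resize(c["image"][u[1]-30:u[1]+30,u[0]-30:u[0]+30],(260,260),interpolation=cv2.INTER_CUBIC)
cv2.imwrite("pics/bx.png",np.hstack([cv2.imread(f"pics/bx{n}.png") for n in W[1:]]+[t]))
E
python3 m1.py
```

```text
disc [477.6 313.2 -38.6] rms7.4 top:[149.5 195.9]a555 M1:[233.  130.8]a1641 M2:[141.6 131.2]a152
knob [466.9 198.4  37.3] rms0.2 M1:[320.1 139.8]a220 M2:[199.6 140. ]a220
tile [582.7 102.7  17. ] rms0.6 top:[238.7 149.8]a345 M1:[384.9  57.8]a1749 M2:[276.3  50.2]a1142
top [array([235., 197.]), array([239., 150.]), array([196., 197.]), array([409., 189.]), array([333., 190.])]
M1 [array([385., 140.]), array([384.,  59.]), array([322., 140.]), array([556., 151.]), array([506., 144.])]
M2 [array([270., 137.]), array([276.,  50.]), array([197., 140.]), array([512., 144.]), array([434., 136.])]
B2 [array([ 92., 143.]), array([103.,  63.]), array([ 41., 149.]), array([388., 131.]), array([253., 128.])]
post [ 489.4 -273.5   50.1] rms0.6 top:[406.3 185.9]a29 B1:[292.4 121.5]a100 B2:[385.2 125.5]a66
post [ 469.7 -274.5   48.2] rms0.8 top:[406.8 194.7]a31 B1:[292.9 137.5]a83 B2:[384.5 141.2]a65
pillar [ 481.1 -104.9   70.8] rms1.4 top:[333.4 188.7]a269 B1:[147.8 130.6]a697 B2:[249.8 130.5]a220
board ((528.961669921875, -187.04183959960938), (241.1859588623047, 301.20556640625), 0.6014764904975891)
```

View pics/bx.png

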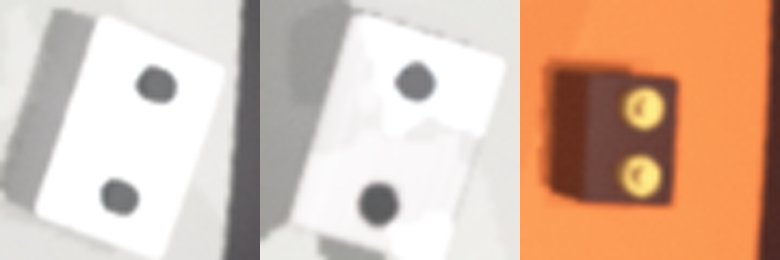

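The crop shows the box caps at (157,85) and (119,197) in M1 and (415,82) and (378,204) in M2. The terminal posts are at (643,108) and (641,176) in B2. Next I'll refine the caps, the disc and the board corners.

```bash
cat > m2.py <<'E'
from meas import *
import meas
C=[]
for px in ((391.2,129.6),(382.5,155.5)):
    c,s=V["M1"];sd=np.r_[plane(c,px,45,s)[0],45]
    C.append(feat("cap",sd,"dark",11,("M1","M2"))[0])
d=C[1]-C[0];print("box centre",(C[0]+C[1])[:2]/2,"len",np.linalg.norm(d[:2]),"yaw",np.arctan2(d[1],d[0])%np.pi)
# disc: yellow with loose saturation
def disc(n):
    c,s=V[n];m=cv2.inRange(cv2.cvtColor(c["image"],cv2.COLOR_BGR2HSV),(15,50,60),(38,255,255))
    m=cv2.morphologyEx(m,cv2.MORPH_CLOSE,np.ones((3,3)))
    u=proj(c,(475,311,19),s)[0]
    ct=min([k for k in cv2.findContours(m,0,cv2.CHAIN_APPROX_NONE)[0] if cv2.contourArea(k)>150],key=lambda k:np.linalg.norm(k[:,0].mean(0)-u))
    p=plane(c,ct[:,0],19,s).astype(np.float32);e,dd=rays(c,ct[:,0].mean(0),s)
    M=cv2.moments(ct);e,dd=rays(c,(M["m10"]/M["m00"],M["m01"]/M["m00"]),s)
    print(n,"area",cv2.contourArea(ct),"circle@19",cv2.minEnclosingCircle(p));return e,dd[0]
print("disc tri",tri([disc(n) for n in("top","M1","M2")]))
# tile corners, per view on z=15
for n in("top","M2","M1"):
    b=blob(n,np.array([582,103,15.]),"bright",36);c,s=V[n]
    print("tile",n,b[2],cv2.minAreaRect(plane(c,b[1],15,s).astype(np.float32)))
# board corners
K={}
for n in("top","B1","B2"):
    c,s=V[n];m=cv2.inRange(cv2.cvtColor(c["image"],cv2.COLOR_BGR2HSV),(3,110,35),(20,255,255));m=cv2.morphologyEx(m,cv2.MORPH_CLOSE,np.ones((9,9)))
    ct=max(cv2.findContours(m,0,cv2.CHAIN_APPROX_NONE)[0],key=cv2.contourArea)[:,0];P=plane(c,ct,12,s)
    r=cv2.minAreaRect(P.astype(np.float32));print("board",n,r)
    K[n]=[ct[np.argmax(P@np.array(q))] for q in((1,1),(1,-1),(-1,1),(-1,-1))]
for i in range(4):
    print("corner",tri([(lambda e,d:(e,d[0]))(*rays(V[n][0],K[n][i],V[n][1])) for n in K]))
# depth check of heights
for nm,p in dict(disc=(477,311,19),tile=(582,103,15),boxtop=(470,108,37),mat=(530,250,3),board=(480,-190,12)).items():
    o=[]
    for n in ("top","M2" if p[1]>0 else "B1"):
        c,s=V[n];u=proj(c,p,s)[0].round().astype(int);z=np.median(c["depth"][u[1]-2:u[1]+3,u[0]-2:u[0]+3]);Rw,e=pose(c,s);e,dd=rays(c,u,s)
        o.append((e+dd[0]*z/(dd[0]@Rw[:,2])).round(1))
    print(nm,*o)
E
python3 m2.py
```

```text
cap [484.9 104.8  40.5] rms0.1 M1:[389.7 129.2]a61 M2:[275.4 124.5]a60
cap [450.2 115.   40.3] rms0.0 M1:[381.1 155.1]a57 M2:[266.9 152.7]a73
box centre [467.59309237 109.92313845] len 36.16051273520214 yaw 2.855110349496973
top area 546.0 circle@19 ((476.0811767578125, 308.3633728027344), 31.728588104248047)
M1 area 1686.0 circle@19 ((476.1776428222656, 308.0323181152344), 30.729944229125977)
M2 area 1385.5 circle@19 ((476.0390319824219, 305.1197814941406), 32.482810974121094)
disc tri (array([476.3009424 , 308.98040511,  10.79297005]), np.float64(0.9816676622844048))
tile top 344.6875 ((583.292236328125, 103.24336242675781), (44.86884307861328, 45.633880615234375), 11.392938613891602)
tile M2 1142.0 ((582.8045654296875, 101.92738342285156), (45.34968185424805, 45.516117095947266), 11.547079086303711)
tile M1 938.5625 ((582.6450805664062, 101.89128875732422), (46.74826431274414, 46.43410110473633), 11.464702606201172)
board top ((529.1277465820312, -187.02154541015625), (241.63961791992188, 301.51507568359375), 0.5816003680229187)
board B1 ((515.0599365234375, -199.14048767089844), (353.81451416015625, 289.0215759277344), 86.7688980102539)
board B2 ((513.6315307617188, -191.09469604492188), (293.82733154296875, 353.4603271484375), 3.9009652137756348)
corner (array([647.36077076, -37.3440249 ,   7.16857617]), np.float64(2.5044810965967974))
corner (array([ 650.05202969, -335.46348831,   11.11898998]), np.float64(1.7336328148229037))
corner (array([393.7096497 , -41.93509915,  26.38916525]), np.float64(15.004198532563182))
corner (array([ 410.55625241, -337.32732893,   35.05756082]), np.float64(6.751041831601208))
disc [478.  311.5  19. ] [476.4 311.5  18.4]
tile [583.1 102.4  14.2] [582.8 102.4  14.5]
boxtop [469.5 107.   36.4] [469.4 107.5  36.4]
mat [529.3 250.9   2.4] [530.3 249.5   2.5]
board [ 479.5 -189.9   11.4] [ 479.3 -190.3   11.4]
```

Colour, triangulation and depth agree. Before grasping I'll measure where the fingertips sit at each opening from the wrist depth, and check the pillar.

```bash
python3 - <<'E'
from h import *
from rig import bot
c,s=pickle.load(open("B2.pkl","rb"));print("pillar@54",plane(c,(249.8,130.5),54,s),"posts@54",plane(c,[(385.2,125.5),(384.5,141.2)],54,s))
c,s=pickle.load(open("B1.pkl","rb"));print("posts@54",plane(c,[(292.4,121.5),(292.9,137.5)],54,s))
vv,uu=np.mgrid[0:384,0:512];uv=np.c_[uu.ravel(),vv.ravel()]
for o in(85,60,44,20):
    bot.move_gripper(o,60);s=bot.read_state();c=bot.read_camera("wrist")
    e,d=rays(c,uv,s);Rw,_=pose(c,s);z=c["depth"].ravel()
    P=(e+d*(z/(d@Rw[:,2]))[:,None]-s["ee_pos"])@rot(s["tool_rot"])
    k=(z>0)&(abs(P[:,0])<14)&(P[:,2]>-20)&(P[:,2]<40)&(abs(P[:,1])<65);Q=P[k]
    print(o,s["grip_width"],[(len(q),np.percentile(q,[2,98],axis=0).round(1).tolist(),q[:,2].max().round(1)) for q in(Q[Q[:,1]>0],Q[Q[:,1]<0]) if len(q)])
E
```

```text
pillar@54 [[ 478.20033119 -104.33842267]] posts@54 [[ 489.23278978 -271.93636849]
 [ 469.46162116 -272.1318985 ]]
posts@54 [[ 489.21668892 -273.42921719]
 [ 470.28349002 -274.31006152]]
85 84.91498399351794 [(1235, [[-10.0, 42.4, -19.7], [11.5, 55.6, 5.1]], np.float64(6.9)), (1252, [[-10.0, -55.1, -19.7], [11.6, -41.8, 5.2]], np.float64(7.6))]
60 59.93461634653844 [(1358, [[-9.8, 30.0, -19.5], [11.6, 43.2, 12.6]], np.float64(14.8)), (1358, [[-9.7, -42.5, -19.5], [11.6, -29.4, 12.3]], np.float64(15.4))]
44 44.149270689700266 [(1346, [[-9.8, 22.0, -19.8], [11.6, 35.2, 14.2]], np.float64(17.6)), (1371, [[-9.7, -34.6, -19.9], [11.7, -21.4, 14.8]], np.float64(17.7))]
20 20.075694727875888 [(1218, [[-9.3, 10.1, -18.9], [11.6, 23.3, 15.1]], np.float64(18.4)), (1228, [[-9.2, -22.7, -18.8], [11.6, -9.5, 15.2]], np.float64(19.3))]
```

Fingertip reach is about 7 mm at 85, 15 at 60, 17.5 at 44 and 19 at 20. The disc goes first.

```bash
cat > pp.py <<'E'
from h import *
from rig import bot
def go(x,y,z,phi): bot.move_to(np.array([x,y,z],float),down(phi))
def line(x,y,z,speed=150,f=None): return bot.servo_line(np.array([x,y,z],float),speed=speed,until_force=f)
def rep(t):
    s=bot.read_state();print(t,"t%.1f"%s["clock"],s["ee_pos"].round(1),"w%.1f"%s["grip_width"],"f%.0f"%s["grip_force"],s["ft_force"].round(1))
def pick(x,y,z,phi,opn,up=180,force=60):
    bot.move_gripper(opn,force);go(x,y,up,phi);line(x,y,z+25);line(x,y,z,60);bot.move_gripper(0,force);rep("gripped")
    line(x,y,up,150);rep("lifted")
def place(x,y,z,phi,opn,up=180,force=8):
    "z = TCP height at which the thing should rest"
    go(x,y,up,phi);bot.dwell(.2);line(x,y,z+20);bot.dwell(.2)
    t=line(x,y,z-2,25,force);rep(f"down contact={t}")
    bot.move_gripper(opn);line(x,y,up,120);rep("released")
E
python3 - <<'E'
from pp import *
pick(476.1,308.2,21,0.0,84)
place(478.9,-188.5,30,0.0105,80)
go(400,-188.5,260,-np.pi/2);bot.dwell(.3);shot(bot,"D1")
E
```

```text
gripped t16.5 [476.2 308.3  21.9] w56.8 f63 [-3.7 -1.4  8.2]
lifted t17.7 [475.8 308.  179. ] w56.0 f64 [-0.  -0.3 -3.3]
down contact=True t21.6 [ 478.8 -188.4   30.9] w56.6 f65 [-1.8  0.8  6.5]
released t23.4 [ 478.7 -188.4  179.3] w80.0 f0 [-0.   0.3 -0.9]
```

View pics/D1.png

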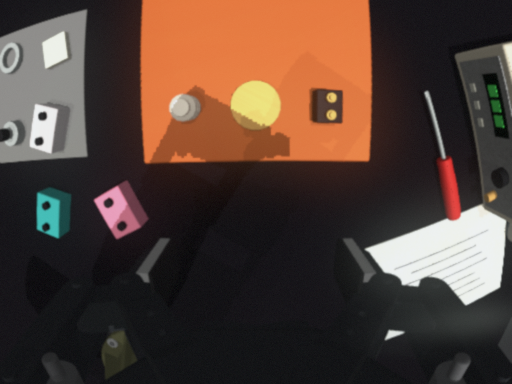

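The disc lies at (256,105), between the pillar at (184,107) and the block at (327,106). I'll measure it, then pick the tile.

```bash
python3 - <<'E'
from pp import *
c,s=pickle.load(open("D1.pkl","rb"))
m=cv2.inRange(cv2.cvtColor(c["image"],cv2.COLOR_BGR2HSV),(20,60,60),(38,255,255))
ct=max(cv2.findContours(m[:160],0,cv2.CHAIN_APPROX_NONE)[0],key=cv2.contourArea)[:,0]
P=plane(c,ct,28,s).astype(np.float32);print("disc",cv2.fitEllipse(P),cv2.minEnclosingCircle(P))
D=np.array(cv2.fitEllipse(P)[0])
print("posts",plane(c,[(332,98),(332,115)],54,s),"pillar",plane(c,(183,107),54,s))
phi=0.2+np.pi/2
pick(582.9,102.3,23,phi,66)
place(*((D+[478.8,-188.4])/2),48,np.pi/2,60)
go(400,-188.5,260,-np.pi/2);bot.dwell(.3);shot(bot,"D2")
E
```

```text
disc ((481.7363586425781, -189.7157745361328), (48.81127166748047, 59.13136672973633), 151.79917907714844) ((479.02679443359375, -188.40771484375), 29.155517578125)
posts [[ 487.75453485 -273.81752648]
 [ 468.52372385 -274.19002983]] pillar [[ 477.43979834 -108.16321747]]
gripped t29.6 [583.3 102.3  23.7] w42.5 f61 [-0.6  0.4  5.4]
lifted t30.8 [582.5 102.2 179. ] w42.4 f61 [ 0.3 -0.1 -0.8]
down contact=True t34.0 [ 480.1 -189.    48.7] w42.1 f62 [-2.1  1.   8.4]
released t35.6 [ 480.  -189.   179.3] w59.8 f0 [ 0.5 -0.1  0.9]
```

View pics/D2.png

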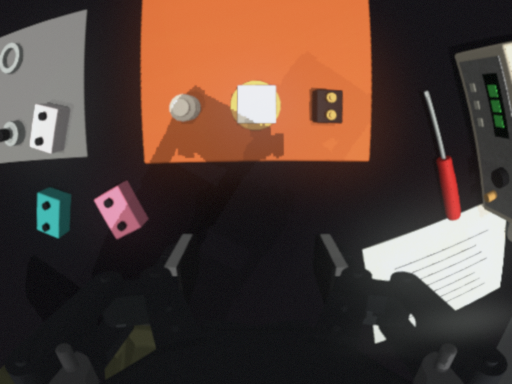

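The tile sits at (257,104), centred on the disc at (256,105). The electrode goes next, held by the knob and aimed at the measured tile centre.

```bash
python3 - <<'E'
from pp import *
c,s=pickle.load(open("D2.pkl","rb"))
h=cv2.cvtColor(c["image"],cv2.COLOR_BGR2HSV)
m=cv2.inRange(h[:150,220:295],(0,0,150),(180,60,255));ct=max(cv2.findContours(m,0,cv2.CHAIN_APPROX_NONE)[0],key=cv2.contourArea)[:,0]+[220,0]
r=cv2.minAreaRect(plane(c,ct,40,s).astype(np.float32));print("tile",r)
T=np.array(r[0])
if np.linalg.norm(T-[480,-189])>4: T=np.array([480,-189.])
pick(466.9,198.4,45,0.3,46,up=200)
place(*T,82,0.0,36,up=200)
go(400,-188.5,260,-np.pi/2);bot.dwell(.3);shot(bot,"D3")
E
```

```text
tile ((479.34686279296875, -189.3586883544922), (44.08577346801758, 43.46761703491211), 0.0012335344217717648)
gripped t42.3 [467.1 198.5  45.5] w18.0 f58 [-1.9 -1.   6.7]
lifted t43.5 [466.5 198.3 199.1] w17.7 f59 [-0.5 -0.7 -2.7]
down contact=True t46.8 [ 479.2 -189.3   82.5] w17.8 f59 [-2.3  1.   6.7]
released t48.3 [ 479.1 -189.2  199.3] w36.2 f0 [-0.2  0.2  0.5]
```

View pics/D3.png

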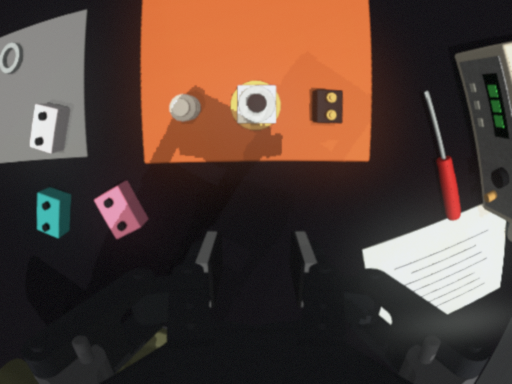

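The electrode stands centred on the tile, knob at (257,103). The box is next.

```bash
python3 - <<'E'
from pp import *
pick(467.6,109.9,25,np.pi/2-.2865,68,up=200)
place(556.6,-272.6,34,np.pi/2+.0105,64,up=200)
go(400,-220,280,-np.pi/2);bot.dwell(.3);c,s=shot(bot,"D4")
t=bot.read_camera("top");pickle.dump(t,open("t4.pkl","wb"))
cv2.imwrite("pics/D4s.png",np.hstack([cv2.resize(c["image"][0:200,100:366],None,fx=1.5,fy=1.5),cv2.resize(t["image"][110:240,120:450],(400,300))[:300]]))
E
```

```text
gripped t54.3 [467.9 109.9  25.5] w45.1 f62 [-1.2  0.   6. ]
lifted t55.6 [467.3 109.9 199.2] w45.1 f61 [ 0.6  0.3 -1.5]
down contact=True t59.4 [ 556.4 -272.5   34.5] w45.1 f62 [-2.   1.6  5.4]
released t61.2 [ 556.4 -272.5  199.2] w64.0 f0 [-0.4  0.4 -0.4]
```

View pics/D4s.png

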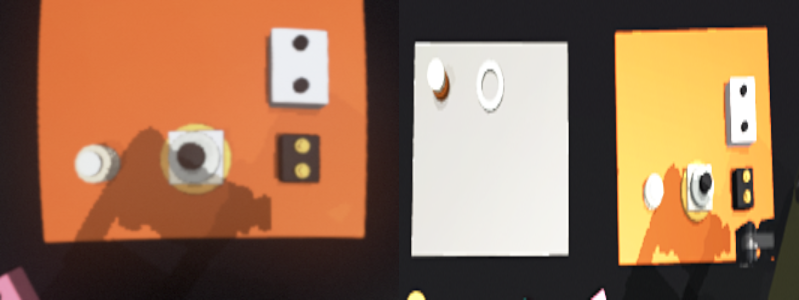

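The box stands behind the terminal with its caps at (300,43) and (300,86). The posts are at (302,146) and (302,170), the stack is upright, and the jar and ring look unmoved. A numeric check comes next, then hand-in if it is good.

```bash
python3 - <<'E'
from pp import *
c,s=pickle.load(open("D4.pkl","rb"))
p=plane(c,[(300,28.7),(300,57.3),(301.3,97.3),(301.3,113.3)],54,s);print(p.round(1))
box=p[:2].mean(0);ter=p[2:].mean(0);d=p[0]-p[1];print("box-term",box-ter,"yaw",np.arctan2(d[1],d[0]));print("knob",plane(c,(228.7,103.3),86,s))
t=pickle.load(open("t4.pkl","rb"));t0=pickle.load(open("c0.pkl","rb"))["top"]
for nm,q in dict(jar=(599,305,58),ring=(590,205,15)).items():
    u=proj(t,q)[0].round().astype(int);a,b=[cv2.cvtColor(k["image"],cv2.COLOR_BGR2GRAY)[u[1]-16:u[1]+16,u[0]-16:u[0]+16].astype(np.float32) for k in(t0,t)]
    print(nm,"shift px",cv2.phaseCorrelate(a,b))
ok=.066<box[0]/1e3-ter[0]/1e3<.088 and abs(box[1]-ter[1])<9
print(ok)
if ok: print(bot.finish_job())
E
```

```text
[[ 572.  -272.4]
 [ 536.1 -272. ]
 [ 488.1 -273.6]
 [ 469.2 -273.8]]
box-term [75.4043047   1.50617662] yaw -0.010085805729097546
knob [[ 479.46429532 -192.1026669 ]]
jar shift px ((0.12845080591079494, 0.03536968260101325), 0.82305887946859)
ring shift px ((-0.17860767550465084, -0.215420676265218), 0.8283544275909662)
True
the job is handed in; nothing more can be done
None
```

I handed the job in at about 63 s: the disc, tile and electrode are stacked midway between block and pillar, the box centre is about 75 mm behind the block's and 1.5 mm sideways, and the jar and ring show no movement; no verdict was returned.

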